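Find the hidden tray release on the plate reader

ROBOT

A 6-joint arm with a two-finger parallel gripper is mounted at the origin on a cart in front of the work surface, level with it; the furniture and walls round the work are solid. World frame = base frame: x ahead of the robot, y to its left, z up, the work surface at z = 0. Lengths are in mm, angles in rad, forces in N, time in s.
With the tool pointing down it reaches from about 275 to 850 mm from the base axis. Payload 5.2 kg.
Tool frame: the origin (TCP) lies at the centre of the arm's flange, where the gripper is bolted on; the fingertips stand 173 mm ahead of it and the grasp point (between the pads) lies 155 mm ahead of it; z points along the fingers, y is the direction in which the jaws open and shut (so a half turn about z gives the same grasp; the last joint's range is limited). The gripper opens to 85 mm and grips with 20 to 120 N. Pads are 22 mm wide; open, the fingers measure 114 mm over their backs; the gripper's body (76 mm by 85 mm) begins 54 mm behind the grasp point. The pads swing forward as they close: fully open they stand 13 mm farther back than shut.
Start: joints at [1.009, 0.259, 1.535, -0, 1.348, -0.203], TCP at [193.112, 514.989, 404.71] pointing down, gripper open.
Joint ranges: [-3.14, 3.14], [-0.91, 2.08], [0.19, 2.58], [-1.22, 4.36], [0.22, 2.71], [-3.12, 3.12]. Speed limits (rad/s): [2.57, 2.57, 3.14, 3.14, 3.14, 3.14].

INTERFACE

Orientations are given as a unit quaternion [w, x, y, z].
In Python, from rig import ctrl gives the robot as it stands.
- The arm moves only by the shell command python3 -m creep 'ROWS' [FORCE]. ROWS is JSON, a list of rows, each an object with "linear": the shift along the tool's x, y, z in cm, a list of three; "twist": the turn about the tool's z in rad; "fingers": the finger opening in cm, from 0 to 8.54. A call has 1 to 10 rows; each row is the pose to reach, as a shift and turn from the pose measured when the call began, along the tool's axes at that moment; what a row does not reach only later rows make up. A row lasts 1/10 s, in which the tool goes at most 50 mm and 8.59 degrees, less where a joint would pass 70% of its speed; a pose out of reach is approached as far as the arm can. A call with a gripper value outside its range is refused whole. The fingers move at their own pace and stop on an object; FORCE is the grip in N (left out, the last holds). Time passes only in rows, so rows that repeat a pose let the fingers close. It gives the time, the measured TCP pose, the force and the opening at its end, in the units of the state.
- ctrl.observe(): the state, without advancing time (a new reading comes with each control period).
- ctrl.snapshot(name): name is "side" or "top" or "wrist"; returns the picture (400x640x3 uint8, red, green, blue); there is no depth.
- ctrl.get_calibration(name): a dict with "fx", "fy", "cx", "cy" (pixels), "extrinsics" (4x4, takes a point from camera to world coordinates); the wrist camera has in their place "hand_eye" (4x4, takes a point from camera to tool coordinates, whose origin is the TCP and whose axes are the flange's). Camera axes: x right, y up, looking along -z (the intrinsics and any distortion apply to the point x, -y, -z); pixel columns grow to the right and rows downward; lengths in mm; the calibration is good to about 2 mm. A picture is of the moment at which its call begins: read the wrist's pose just before it. get_calibration takes no time and is no camera call.
- ctrl.close_job(): hands the job in, once; it reports no verdict.
The state is a dict: "time_s": time; "q": joint angles; "joint_velocities": joint speeds; "tau": joint torques, N m; "position": TCP position; "ee_rot": TCP orientation; "contact_force": force on the tool from outside, world axes, zero at the start; "ft_torque": the same for the moment, N m; "opening": opening from 0.0 (shut) to 1.0 (fully open).
Only numpy, scipy, OpenCV 4.12 (cv2) and the standard library are available. Lean on these libraries where they do the work, as an engineer would, in place of code of your own. Each camera call takes 0.05 s, during which the arm holds its last target. There are 200 camera calls.

TASK

Open the sample tray of the white plate reader on the bench: with the closed fingertips, feel lightly along the flat grey strip let into its top for the flush release key, whose place on the strip is not known, and press the key in until the tray springs out of the front. Then let the key come back up and draw the hand clear, with the tray left out. Pick nothing up, and leave the dish and timer on the reader and the beaker and tub beside it where they are.

Things in the scene. Friction and masses are not known exactly. Their poses are not given: they have to be found in the camera images.
- reader: white box-shaped plate reader fixed to the bench, 130 (x) x 310 (y) x 75 (z) mm; origin at the centre of its underside; its x axis points from the tray front to the back, y along its length, z up. The front (-x side), out of which the tray slides, faces roughly towards the robot. A big fixed pump, 270 mm high, stands close behind it: come in from above.
- window (a point): middle of the flat grey strip let into the reader's top, on the strip's face: 72 mm above the bench, 3 mm below the reader's top. Axes as the reader's. The strip shows through a window 54 mm (x) by 140 mm (y) centred here. It is rigid save for the release key, which is centred on its middle line (x = 0), anywhere from -40 to 40 mm along y from here: feel or look for it.
- release (a joint): travel of the release key, m: 0 up, 0.007 fully in (down). Key: same grey, 42 (x) x 48 (y) mm, face 2 mm below the strip's, in a hole 44 x 50 mm; a fingertip overlapping the hole's edge is stopped by the rigid strip. About 1 N starts it, 3 to 4 N takes it to the bottom; it lets the tray go at about 0.005 and comes back up by itself.
- tray (a joint): how far the sample tray has slid out of the reader's front, m: 0 shut and caught, 0.05 fully out. A spring drives it out by itself in about half a second once the key is pressed, and keeps it out.
- tray_mouth (a point): centre of the shut tray's front face, on the reader (does not move with the tray). The tray is 286 mm wide and 53 mm high and comes 50 mm out along the reader's -x.
- dish_c (a point): centre of a clear round dish, 60 mm across and 15 mm high, standing loose on the reader's top behind the strip; leave it alone.
- clock_c (a point): centre of a small bench timer, 62 x 68 x 20 mm, lying loose on the reader's top behind the strip; leave it alone.
- beaker_c (a point): centre (half-way up) of an empty glass beaker, 64 mm wide and 72 mm high, loose on the bench beside the reader's left (+y) end; leave it alone.
- tub_c (a point): centre (half-way up) of a screw-top tub, 54 mm across and 48 mm high, loose on the bench beyond the reader's left (+y) end; leave it alone.

How it is judged:
By the outcome, as a careful person would: the job done as asked, in the order asked, and still so for the second after the job is handed in, with the robot touching nothing.
It also fails if it takes over 48 s, if anything falls off the work surface, if the arm or the gripper's body presses on something with over 40 N, if the wrist force passes 120 N, or if a joint passes its speed limit or range.

## Working session

There is one attempt and no reset: what is moved stays moved. The work goes in short steps, Python scripts to look and compute and a shell command to move; the robot and the scene stay as the last step left them, time stands still between calls to the robot, and variables do not carry over. Pictures are saved under pics/ and viewed, about 8 in all and at most 12, crops included, and the job is handed in when it is done.

```bash
mkdir -p pics; python3 - <<'E'
from rig import ctrl
import cv2,numpy as np
s=ctrl.observe();print({k:np.round(v,3).tolist() for k,v in s.items()})
for n in("top","side","wrist"):
    im=ctrl.snapshot(n);cv2.imwrite(f"pics/{n}0.png",im[:,:,::-1])
    c=ctrl.get_calibration(n);print(n,{k:np.round(v,3).tolist() for k,v in c.items()})
E
```

```text
{'time_s': 0.0, 'q': [1.009, 0.259, 1.536, -0.0, 1.348, -0.203], 'joint_velocities': [-0.0, 0.0, 0.001, -0.0, -0.001, 0.0], 'tau': [0.002, -44.603, -29.058, -0.0, 0.012, -0.0], 'position': [192.998, 514.802, 403.859], 'ee_rot': [-0.0, 0.178, 0.984, -0.001], 'contact_force': [-0.065, -0.042, 0.386], 'ft_torque': [0.009, -0.037, -0.015], 'opening': 1.003}
top {'fx': 425.151, 'fy': 425.151, 'cx': 316.057, 'cy': 200.05, 'extrinsics': [[0.0, 0.996, -0.09, 379.829], [-1.0, -0.002, -0.029, 331.342], [-0.029, 0.09, 0.995, 959.318], [0.0, 0.0, 0.0, 1.0]]}
side {'fx': 367.875, 'fy': 367.875, 'cx': 316.84, 'cy': 200.025, 'extrinsics': [[0.953, -0.185, 0.241, 669.519], [0.304, 0.534, -0.789, -330.771], [0.018, 0.825, 0.565, 550.657], [0.0, 0.0, 0.0, 1.0]]}
wrist {'fx': 291.117, 'fy': 291.117, 'cx': 319.603, 'cy': 202.684, 'hand_eye': [[-0.0, 0.962, 0.273, 69.54], [1.0, 0.0, -0.0, 0.352], [-0.0, 0.273, -0.962, 32.172], [0.0, 0.0, 0.0, 1.0]]}
```

View pics/top0.png

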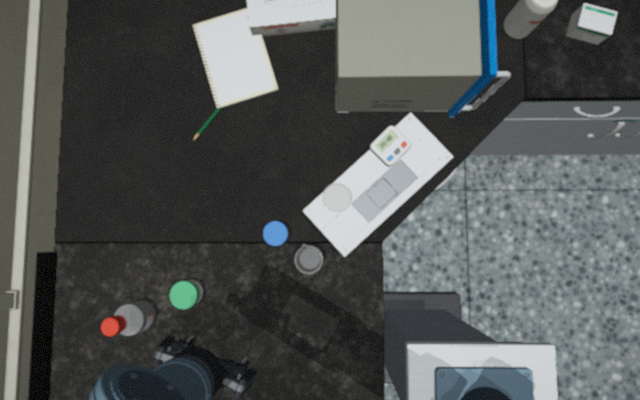

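View pics/side0.png

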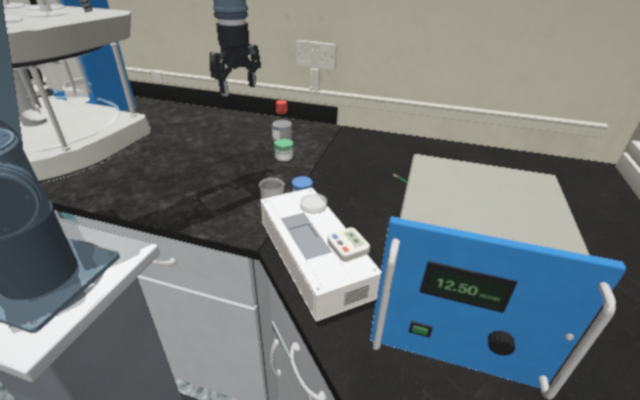

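The top view shows the reader at about (378,184). Its grey strip is centred near (385,190), and a faint darker-edged rectangle, probably the key, sits near (381,193). The pump's near corner lies up and to the right. I'll measure the strip next.

```bash
cat > h.py <<'E'
import numpy as np,cv2
from rig import ctrl
def ray(n,uv,z,pose=None):
    c=ctrl.get_calibration(n);E=np.array(c["extrinsics"]) if n!="wrist" else pose@np.array(c["hand_eye"])
    uv=np.atleast_2d(uv).astype(float)
    d=np.c_[(uv[:,0]-c["cx"])/c["fx"],-(uv[:,1]-c["cy"])/c["fy"],-np.ones(len(uv))]@E[:3,:3].T
    o=E[:3,3];return o+d*((z-o[2])/d[:,2])[:,None]
def pose(s):
    from scipy.spatial.transform import Rotation as R
    w,x,y,z=s["ee_rot"];T=np.eye(4);T[:3,:3]=R.from_quat([x,y,z,w]).as_matrix();T[:3,3]=s["position"];return T
E
python3 - <<'E'
from h import *
im=cv2.imread("pics/top0.png");g=cv2.cvtColor(im,cv2.COLOR_BGR2GRAY)
crop=im[105:265,295:460];cv2.imwrite("pics/topc.png",cv2.resize(crop,None,fx=3.6,fy=3.6,interpolation=cv2.INTER_CUBIC))
w=np.zeros_like(g);w[112:260,298:460]=255
w&=cv2.inRange(g,195,255)
cs,_=cv2.findContours(w,0,2);c=max(cs,key=cv2.contourArea);r=cv2.minAreaRect(c);print(r)
p=ray("top",cv2.boxPoints(r),75);print(p.round(1),np.linalg.norm(np.diff(p,axis=0),axis=1),p.mean(0))
m=np.zeros_like(g);cv2.fillPoly(m,[cv2.boxPoints(r).astype(int)],255)
m&=cv2.inRange(g,120,192);m=cv2.morphologyEx(m,2,np.ones((3,3)))
cs,_=cv2.findContours(m,0,2)
for c in cs:
    if cv2.contourArea(c)>100:
        r=cv2.minAreaRect(c);p=ray("top",cv2.boxPoints(r),72);print(r,p.round(1).tolist(),np.linalg.norm(np.diff(p,axis=0),axis=1),p.mean(0))
side=cv2.imread("pics/side0.png")[180:330,240:400];cv2.imwrite("pics/sidec.png",cv2.resize(side,None,fx=3.6,fy=3.6,interpolation=cv2.INTER_CUBIC))
E
```

```text
((376.4917907714844, 182.721923828125), (64.64285278320312, 146.9250946044922), 47.121097564697266)
[[441.2 389.5  75. ]
 [652.8 162.   75. ]
 [550.7  72.6  75. ]
 [343.2 298.4  75. ]] [310.75822062 135.71370643 306.68118433] [496.95786857 230.62571081  75.        ]
((384.25006103515625, 190.25003051757812), (27.577163696289062, 66.46803283691406), 45.0) [[451.7, 284.4, 72.0], [550.7, 185.0, 72.0], [509.1, 145.1, 72.0], [410.9, 244.3, 72.0]] [140.27459701  57.599386   139.50244799] [480.59996612 214.69744443  72.        ]
```

View pics/topc.png

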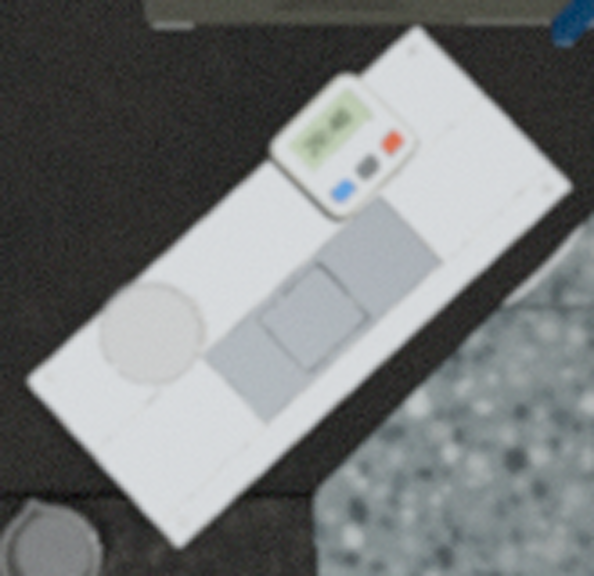

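```bash
python3 - <<'E'
from h import *
cr=lambda a:np.array(a)/3.6+np.array([295,105])-.4
R=ray("top",cr([(30,380),(180,548),(571,187),(417,27)]),75)
S=ray("top",cr([(205,355),(268,422),(442,262)]),72)
K=ray("top",cr([(262,320),(312,372),(370,315),(320,264)]),71)
sc=(S[0]+S[2])/2
yax=(R[0]-R[3])+(R[1]-R[2]);yax/=np.linalg.norm(yax);xax=np.array([yax[1],-yax[0],0])
print("rc",R.mean(0),"len",np.linalg.norm(R[0]-R[3]),np.linalg.norm(R[0]-R[1]),"yaw x",np.degrees(np.arctan2(xax[1],xax[0])))
f=lambda v:(round(v@xax,1),round(v@yax,1))
print("strip",sc,f(sc-R.mean(0)),"sz",f(S[0]-S[1]),f(S[1]-S[2]))
print("key",K.mean(0),"from strip",f(K.mean(0)-sc),"sz",f(K[0]-K[1]),f(K[1]-K[2]))
print("pump base",ray("top",[(337,111),(450,111)],0),"top",ray("top",[(337,76),(480,76)],270))
P=pose(ctrl.observe());d=K.mean(0)-P[:3,3];print("shift cm",(P[:3,:3].T@d/10).round(2),"twist",np.radians(0)+0, "tool y ang",np.degrees(np.arctan2(P[1,1],P[0,1])))
E
```

```text
rc [494.41560807 227.93367786  75.        ] len 307.52789594693786 129.42263580973773 yaw x 42.41670727982843
strip [480.29546277 214.33943438  72.        ] (np.float64(-19.6), np.float64(-0.5)) sz (np.float64(53.0), np.float64(0.4)) (np.float64(0.1), np.float64(137.8))
key [475.0489816  218.66658751  71.        ] from strip (np.float64(-1.0), np.float64(6.7)) sz (np.float64(41.7), np.float64(0.6)) (np.float64(-1.5), np.float64(47.4))
pump base [[672.83036515 311.27805124   0.        ]
 [670.5574459   52.92542196   0.        ]] top [[650.19830713 316.67124642 270.        ]
 [647.51682744  80.46995244 270.        ]]
shift cm [-36.81 -17.79  33.32] twist 0.0 tool y ang 69.44449422524332
```

```bash
python3 -m creep '[{"linear":[-2,-1,0],"twist":-0.11,"fingers":0},{"linear":[-6,-2.9,0],"twist":-0.22,"fingers":0},{"linear":[-10,-4.9,0],"twist":-0.33,"fingers":0},{"linear":[-14,-6.8,0],"twist":-0.44,"fingers":0},{"linear":[-18,-8.7,0],"twist":-0.55,"fingers":0},{"linear":[-22,-10.6,0],"twist":-0.66,"fingers":0},{"linear":[-26,-12.6,0],"twist":-0.77,"fingers":0},{"linear":[-30,-14.5,0],"twist":-0.88,"fingers":0},{"linear":[-34,-16.4,0],"twist":-1.0,"fingers":0},{"linear":[-36.8,-17.8,0],"twist":-1.1,"fingers":0}]' 20
python3 - <<'E'
from h import *
s=ctrl.observe();P=pose(s);im=ctrl.snapshot("wrist");cv2.imwrite("pics/w1.png",im[:,:,::-1])
print(s["time_s"],P.round(3),s["contact_force"],s["opening"]);d=np.array([475.3,218.6,72])-P[:3,3];print("shift",P[:3,:3].T@d/10,np.degrees(np.arctan2(P[1,1],P[0,1])))
E
```

```text
time_s: 1.15
position: [476.7, 216.8, 404.0]
ee_rot: [-0.001, -0.364, 0.932, -0.001]
contact_force: [0.3, 0.6, 0.1]
opening: 0.002
1.15 [[-7.36000e-01 -6.77000e-01 -1.00000e-03  4.76680e+02]
 [-6.77000e-01  7.36000e-01 -2.00000e-03  2.16784e+02]
 [ 2.00000e-03 -1.00000e-03 -1.00000e+00  4.03952e+02]
 [ 0.00000e+00  0.00000e+00  0.00000e+00  1.00000e+00]] [0.26495372 0.63623568 0.05160894] 0.0018161758964525595
shift [-0.07618688  0.2538785  33.1949157 ] 132.64620767642444
```

View pics/w1.png

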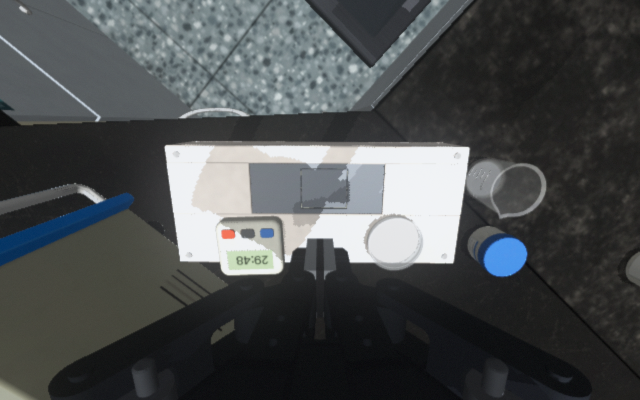

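The wrist view shows the key outline centred near (325,188) in the strip (250–384). The fingers are closed, and the timer and dish are clear of the strip. I'll cross-check the key's position with a ray and descend part of the way.

```bash
python3 - <<'E'
from h import *
P=pose(ctrl.observe())
K=ray("wrist",[(301,169),(349,169),(301,208),(349,208)],71,P);print(K.round(1),K.mean(0));k=K.mean(0)
S=ray("wrist",[(249,163),(384,164),(383,214),(250,213)],72,P);print(S.mean(0),P[:3,:3].T@(S.mean(0)-k))
print(P[:3,:3].T@(k-P[:3,3])/10)
E
python3 -m creep '[{"linear":[0,0.1,3],"twist":0,"fingers":0},{"linear":[0,0.2,7],"twist":0,"fingers":0},{"linear":[0,0.2,10.5],"twist":0,"fingers":0},{"linear":[0,0.2,12.5],"twist":0,"fingers":0},{"linear":[0,0.2,13],"twist":0,"fingers":0},{"linear":[0,0.2,13],"twist":0,"fingers":0}]'
python3 - <<'E'
from h import *
s=ctrl.observe();P=pose(s);im=ctrl.snapshot("wrist");cv2.imwrite("pics/w2.png",im[:,:,::-1])
print(P[:3,3],np.round(s["contact_force"],2))
E
```

```text
[[477.9 185.5  71. ]
 [443.9 222.1  71. ]
 [509.4 213.8  71. ]
 [474.2 251.7  71. ]] [476.34229151 218.26535937  71.        ]
[482.4994776  211.66734813  72.        ] [-0.02781227 -9.02851247 -0.96430385]
[-0.10482824  0.61510713 33.28023586]
time_s: 1.8
position: [477.9, 215.4, 273.3]
ee_rot: [-0.001, -0.365, 0.931, -0.002]
contact_force: [-0.6, -0.1, 0.6]
opening: 0.006
[477.8944428  215.432381   273.30192234] [-0.59 -0.07  0.63]
```

View pics/w2.png

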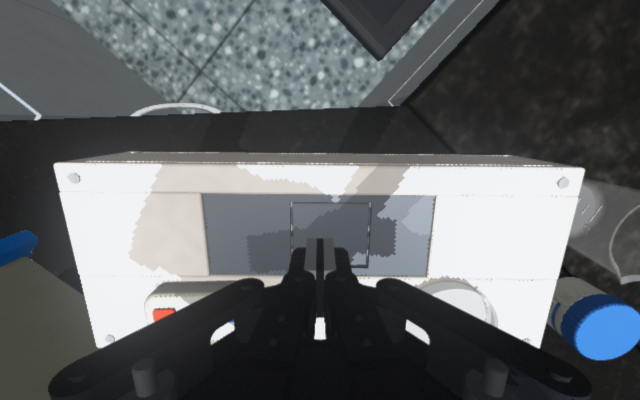

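```bash
python3 - <<'E'
from h import *
s=ctrl.observe();P=pose(s);print(s["position"],s["joint_velocities"].round(3) if hasattr(s["joint_velocities"],"round") else s["joint_velocities"])
K=ray("wrist",[(291,202),(370,202)],71,P);S=ray("wrist",[(203,194),(435,195)],72,P);L=ray("wrist",[(369,266)],71,P)
t=lambda v:(P[:3,:3].T@(v-P[:3,3])).round(1)
for v in (*K,*L,*S):print(t(v))
E
```

```text
[478.38194764 215.51314572 274.36926231] [ 0.    -0.02  -0.019  0.    -0.    -0.002]
[ 20.8 -16.9 203.5]
[ 20.9  31.3 203.3]
[-22.4  32.7 203.2]
[ 26.  -69.8 202.7]
[ 25.6  70.  202.1]
```

```bash
python3 -m creep '[{"linear":[-0.05,0.4,0.7],"twist":0,"fingers":0},{"linear":[-0.1,0.75,1.4],"twist":0,"fingers":0},{"linear":[-0.1,0.75,2.0],"twist":0,"fingers":0},{"linear":[-0.1,0.75,2.3],"twist":0,"fingers":0},{"linear":[-0.1,0.75,2.3],"twist":0,"fingers":0},{"linear":[-0.1,0.75,2.3],"twist":0,"fingers":0},{"linear":[-0.1,0.75,2.3],"twist":0,"fingers":0}]'
python3 - <<'E'
from h import *
s=ctrl.observe();P=pose(s);im=ctrl.snapshot("wrist");cv2.imwrite("pics/w3.png",im[:,:,::-1]);cv2.imwrite("pics/w3.png",cv2.resize(im[150:330,160:480,::-1],None,fx=2.4,fy=2.4))
print(P.round(3),s["contact_force"],"target key along toolxy",P[:3,:3].T@(np.array([472.9,221.6,72])-P[:3,3]))
E
```

```text
time_s: 2.55
position: [474.2, 221.6, 251.5]
ee_rot: [0.0, -0.365, 0.931, -0.002]
contact_force: [-0.3, -0.3, -0.3]
opening: 0.003
[[-7.33000e-01 -6.80000e-01  2.00000e-03  4.74237e+02]
 [-6.80000e-01  7.33000e-01 -4.00000e-03  2.21597e+02]
 [ 1.00000e-03 -4.00000e-03 -1.00000e+00  2.51534e+02]
 [ 0.00000e+00  0.00000e+00  0.00000e+00  1.00000e+00]] [-0.25270923 -0.31890853 -0.31860622] target key along toolxy [  0.83237398   1.70850673 179.52887452]
```

View pics/w3.png

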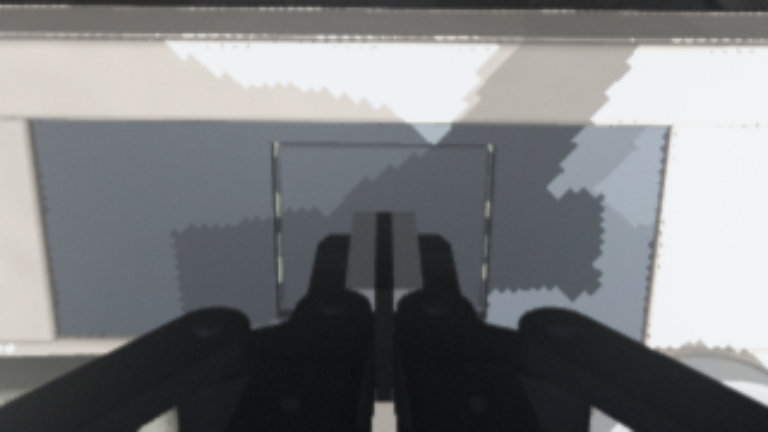

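The crop shows the key outline spanning 276–491 with the closed tips at 384, so they are centred. I'll feel downwards now.

```bash
python3 -m creep '[{"linear":[0,0,0.3],"twist":0,"fingers":0},{"linear":[0,0,0.6],"twist":0,"fingers":0},{"linear":[0,0,0.75],"twist":0,"fingers":0},{"linear":[0,0,0.75],"twist":0,"fingers":0}]'
python3 -m creep '[{"linear":[0,0,0.1],"twist":0,"fingers":0},{"linear":[0,0,0.2],"twist":0,"fingers":0},{"linear":[0,0,0.2],"twist":0,"fingers":0},{"linear":[0,0,0.2],"twist":0,"fingers":0}]'
```

```text
time_s: 3.0
position: [474.2, 221.5, 243.7]
ee_rot: [0.0, -0.365, 0.931, -0.002]
contact_force: [-0.1, -0.1, -0.7]
opening: -0.001
time_s: 3.4
position: [474.2, 221.6, 241.8]
ee_rot: [0.0, -0.365, 0.931, -0.002]
contact_force: [0.5, 0.2, 2.6]
opening: 0.006
```

Contact is soft: about 2.6 N with the tip below the strip's face, which fits the key. I'll press further in small steps.

```bash
python3 -m creep '[{"linear":[0,0,0.1],"twist":0,"fingers":0},{"linear":[0,0,0.2],"twist":0,"fingers":0},{"linear":[0,0,0.2],"twist":0,"fingers":0}]'
python3 -m creep '[{"linear":[0,0,0.1],"twist":0,"fingers":0},{"linear":[0,0,0.2],"twist":0,"fingers":0},{"linear":[0,0,0.2],"twist":0,"fingers":0}]'
```

```text
time_s: 3.7
position: [474.3, 221.5, 239.8]
ee_rot: [0.0, -0.365, 0.931, -0.002]
contact_force: [-0.3, 0.7, 2.8]
opening: -0.001
time_s: 4.0
position: [474.3, 221.5, 237.6]
ee_rot: [0.0, -0.365, 0.931, -0.002]
contact_force: [-0.4, 0.8, 2.0]
opening: 0.003
```

```bash
python3 -m creep '[{"linear":[0,0,0.05],"twist":0,"fingers":0},{"linear":[0,0,0.1],"twist":0,"fingers":0},{"linear":[0,0,0.1],"twist":0,"fingers":0},{"linear":[0,0,0.1],"twist":0,"fingers":0},{"linear":[0,0,0.1],"twist":0,"fingers":0},{"linear":[0,0,0.1],"twist":0,"fingers":0}]'
python3 - <<'E'
from h import *
im=ctrl.snapshot("wrist");cv2.imwrite("pics/w4.png",im[:,:,::-1])
E
```

```text
time_s: 4.6
position: [474.3, 221.5, 236.6]
ee_rot: [0.0, -0.365, 0.931, -0.002]
contact_force: [-0.8, 0.3, 3.4]
opening: -0.004
```

View pics/w4.png

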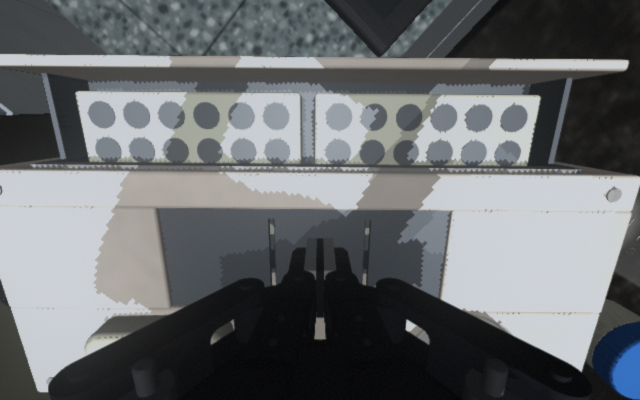

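The tray is out: its well plates show at rows 60–165, ahead of the reader. I'll raise the hand straight up.

```bash
python3 -m creep '[{"linear":[0,0,-0.4],"twist":0,"fingers":0},{"linear":[0,0,-1],"twist":0,"fingers":0},{"linear":[0,0,-2.5],"twist":0,"fingers":0},{"linear":[0,0,-5.5],"twist":0,"fingers":0},{"linear":[0,0,-9],"twist":0,"fingers":0},{"linear":[0,0,-12.5],"twist":0,"fingers":0},{"linear":[0,0,-15],"twist":0,"fingers":0},{"linear":[0,0,-16],"twist":0,"fingers":0},{"linear":[0,0,-16],"twist":0,"fingers":0},{"linear":[0,0,-16],"twist":0,"fingers":0}]'
python3 - <<'E'
from h import *
a=ctrl.snapshot("wrist")[:,:,::-1];cv2.imwrite("pics/w5.png",a)
P=pose(ctrl.observe());print(P[:3,3])
E
```

```text
time_s: 5.65
position: [473.5, 222.0, 395.4]
ee_rot: [-0.001, -0.365, 0.931, -0.002]
contact_force: [-0.3, 0.3, -0.7]
opening: -0.0
[473.44747892 221.98542618 394.90441885]
```

View pics/w5.png

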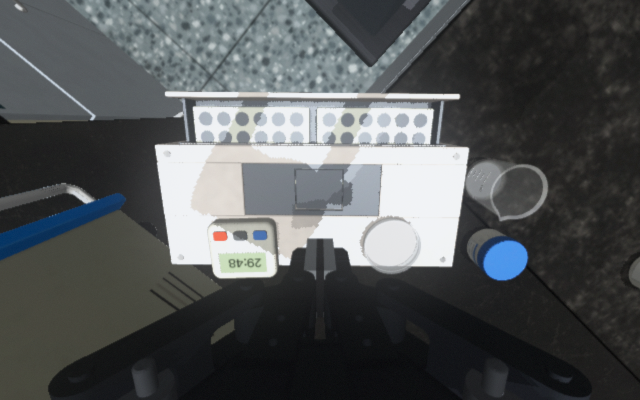

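The tray stands out (front lip at row 95), the key outline is flush again at (319,188), and the timer, dish, beaker and tub look unmoved. I'll hand in.

```bash
python3 - <<'E'
from h import *
P=pose(ctrl.observe())
a=ray("wrist",[(312,94)],64,P)[0];b=ray("wrist",[(312,143)],75,P)[0];print("tray out ~mm",(P[:3,:3].T@(a-b))[0])
s=ctrl.observe();print(s["contact_force"],np.abs(s["joint_velocities"]).max());print(ctrl.close_job())
E
```

```text
tray out ~mm 45.658289849816406
[ 1.14663174  0.5463873  -0.9887355 ] 0.008597725956307535
the job is handed in; nothing more can be done
None
```

The plate reader's tray is open and the job is handed in, after about 6 s of robot time. I found the key's outline in the top and wrist pictures, about 7 mm along +y from the middle of the strip. I came down on it with the closed fingertips and pressed until the tray sprang out, then lifted the hand straight up about 160 mm.

**Press:** The resistance stayed soft, 2 to 3.4 N over about 6.5 mm of travel. That fits the key rather than the rigid strip, so I did not need to feel along the strip.

**Last checks:**
- **Tray:** The last picture shows it out. A rough ray measurement gave about 46 mm against the 50 mm expected. I assumed the height of the tray's lip for that and did not refine it.
- **Key:** Its outline looks level with the strip again in the picture; I did not measure it.
- **Loose items:** The dish, timer, beaker and tub looked unmoved, judged by eye only.
- **Contact:** The wrist force was about 1 N, close to the noise, with the hand clear of everything.

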